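Fit the tabbed battery lid on an instrument in a sloping cradle

ROBOT

A 7-joint arm with a two-finger parallel gripper is mounted at the origin on the work surface. World frame = base frame: x ahead of the robot, y to its left, z up, the work surface at z = 0. Lengths are in m, angles in rad, forces in N, time in s.
With the tool pointing down it reaches from about 0.425 to 0.8 m from the base axis. Payload 8.3 kg.
Tool frame: the origin (TCP) lies at the centre of the arm's flange, where the gripper is bolted on; the fingertips stand 173 mm ahead of it and the grasp point (between the pads) lies grip_depth ahead of it (grip_depth is the distance from the TCP to the grasp point, in m); z points along the fingers, y is the direction in which the jaws open and shut (so a half turn about z gives the same grasp; the last joint's range is limited). The gripper opens to 85 mm and grips with 20 to 120 N. Pads are 22 mm wide; open, the fingers measure 114 mm over their backs; the gripper's body (76 mm by 85 mm) begins 54 mm behind the grasp point. The pads swing forward as they close: fully open they stand 13 mm farther back than shut.
Start: joints at [1.131, 0.383, 0.016, 1.37, -0.006, 1.388, -0.046], TCP at [0.23, -0.581, 0.405] pointing down, gripper open.
Joint ranges: [-2.95, 2.95], [-0.25, 2.06], [-1.52, 1.56], [0.18, 2.33], [-1.44, 4.58], [0.02, 2.06], [-3.01, 3.01]. Speed limits (rad/s): [2.39, 2.39, 3.01, 3.01, 3.14, 3.14, 3.14].

INTERFACE

Orientations are given as a unit quaternion [w, x, y, z].
In Python, from station import state, camera, close_job, grip_depth gives the robot as it stands.
- The arm moves only by the tool move_arm, never from a script. Its argument "motion" is text: rows parted by semicolons, each of 7 numbers parted by spaces: the shift along the tool's x, y, z in units of 15 cm (1.0 is 15 cm), then the turn, a rotation vector about the tool's x, y, z in units of 5 degrees (1.0 is 5 degrees), then the gripper command: -1 is fully open, 1 is shut, values between are in proportion. In form: x y z ax ay az gripper; .... A call has exactly 10 rows; each row shifts and turns the commanded pose from where the row before left it, along the tool's axes as they then stand; what a row does not reach is not made up. A row lasts 1/12 s, in which the tool goes at most 41.7 mm and 7.16 degrees, less where a joint would pass 70% of its speed; a pose out of reach is approached as far as the arm can. A call with a number of a shift or a turn outside -1 to 1 is refused whole. A call with a gripper value outside its range is refused whole. The fingers move at their own pace and stop on an object; "squeeze" is the grip in N (left out, the last holds). Time passes only in rows, so rows that do not move let the fingers close, or fill a call up. It gives the time, the measured TCP pose, the force and the opening at its end, in the units of the state.
- state(): the state, without advancing time (a new reading comes with each control period).
- camera(name): name is "scene" or "top"; returns a dict with "image" (420x560x3 uint8, red, green, blue), "K" (3x3 intrinsics, pixels), "R" (3x3) and "t" (3): a world point X has camera coordinates R X + t. Camera axes: x right, y down, z forward; pixel columns grow to the right and rows downward; lengths in m; the calibration is good to about 2 mm. A picture is of the moment at which its call begins. There is no depth.
- close_job(): hands the job in, once; it reports no verdict.
The state is a dict: "t": time; "joints": joint angles; "joint_vel": joint speeds; "joint_efforts": joint torques, N m; "position": TCP position; "ee_rot": TCP orientation; "contact_force": force on the tool from outside, world axes, zero at the start; "torque": the same for the moment, N m; "opening": opening from 0.0 (shut) to 1.0 (fully open).
Only numpy, scipy, OpenCV 4.12 (cv2) and the standard library are available. Lean on these libraries where they do the work, as an engineer would, in place of code of your own. Each camera call takes 0.05 s, during which the arm holds its last target.

TASK

Put the battery lid back on the instrument that lies in the sloping blue cradle: with the lid tilted, hook its yellow tongue under the fixed lip at the low end of the battery bay, then swing the blue-finned lid down and press its upper end until the red catch springs back over it and it lies fully home. Let go of it, and leave the parts bin, tape dispenser and bottle where they are.

Things in the scene. Friction and masses are not known exactly. Their poses are not given: they have to be found in the camera images.
- lid_grip (a point): Loose white lid, about 80 g, flat on the bench, tongue end towards the robot's right (within 55 deg). Plate 90 x 64 x 5 mm. Point: centre of its blue grip fin, 40 long (x), 14 thick (y), 26 tall, standing on the plate; 18 mm above the lid's underside, on its middle line. Plate spans x -31 to +59 mm from here, tongue tip at -43. x points away from the tongue, z out of the top.
- lid_tongue (a point): Middle of the end face of the lid's yellow tongue, 2 mm above the lid's underside; axes as lid_grip. The tongue is 12 mm long, 40 wide, 4 thick, sticks out of the plate's -x end, underside level with the plate's.
- lid_thumb (a point): Ribbed spot on top of the plate, beyond the fin, where to press the lid down: 40 mm to +x of the fin's centre, 5 mm above the lid's underside; free plate from 20 mm short of it (fin's end) to 19 mm beyond (plate's edge); axes as lid_grip.
- bay: Open battery bay of the grey instrument, fixed in a cradle on the left or right of the bench. x points up the slope, 25 deg above level, to the robot's left (within 30 deg); z square to the face, leaning 25 deg from vertical, to the right; y across. Origin, 74 mm above the bench: where the underside of the plate's centre comes when seated; lid_grip is then at (-14, 0, 18) mm, axes as the bay.
- bay_lip (a point): Middle of the lower edge of the fixed lip at the bay's low end, at the bay's (-48.5, 0, 6) mm; axes as the bay. The lip runs from here 10 mm to -x, over the full width, 4 mm thick, and bars the tongue from going in flat: bring the lid in raised 10 to 20 deg at its upper end. Under it, and all over the bay at x below -30, it is open down to z = -15 mm.
- bay_slot (a point): Point on the stop wall under the lip, at the bay's (-58.5, 0, 2) mm; the tongue's end face meets it when pushed fully in. A seated lid has 1.5 mm play either way along x, 2 mm along y. Axes as the bay.
- bay_ledge (a point): Middle of the bay at its upper wall, at the bay's (46.5, 0, 0) mm. Side walls stand at y = +-34 mm, tops of these and of the upper wall at z = 5, flush with the seated plate. Ledges along both sides (y beyond +-28, x from -30 to 46.5) carry the plate at z = 0. The instrument is 92 mm wide, the blue tray under it 112.
- catch (a joint): Sprung red catch at the bay's upper end, travel in m: 0 = home, 0.008 = pushed back up the slope. 28 mm wide; nose at the bay's x = 43 mm overhangs the lid's edge by about 2 mm, underside at z = 5.6; a steep face rises from it to z = 15 at x = 49. Pressing the lid down (4 to 12 N at its upper end) pushes it back, then it springs over the plate. Spring 1.5 N at 0, plus 0.3 N per mm.
- bin_c (a point): Bystander: small open blue parts bin 80 x 60 x 35 mm, loose, point at its centre.
- tape_c (a point): Bystander: blue tape dispenser with a white roll, 90 x 44 mm, 76 mm tall, loose, point at half its height.
- spray_c (a point): Bystander: small bottle with a red cap, 48 mm wide, 100 mm tall, loose, point at its centre.
Not all that is in view belongs to the job. Of the things like the part that bears bay, leave any that is brown; of the rest the larger one is meant.

How it is judged:
On the way:
1. the tongue is under the lip while the lid is still tilted against the bay by at least 5 degrees, upper end raised (x of lid_tongue in the frame of bay between -0.062 and -0.0505 m and y of lid_tongue in the frame of bay between -0.012 and 0.012 m and z of lid_tongue in the frame of bay between -0.014 and 0.006 m and angle between the z axis of lid_grip and the z axis of bay, either way round above 0.087 rad and z of lid_grip in the frame of bay above 0.019 m), for 0.1 s.
At the end, for the whole second after the job is handed in: The lid is home in the bay: fin centre within 4 mm (x, y) and 2.5 mm (z) of its seated place, flat within about 3 degrees, straight within 4.5, tongue at least 4.5 mm under the lip, red catch back within 3 mm of home over the upper edge; the robot has let go (x of lid_grip in the frame of bay between -0.018 and -0.01 m and y of lid_grip in the frame of bay between -0.004 and 0.004 m and z of lid_grip in the frame of bay between 0.0155 and 0.0205 m and x of lid_tongue in the frame of bay below -0.053 m and z of lid_tongue in the frame of bay between -0.001 and 0.005 m and angle between the z axis of lid_grip and the z axis of bay, either way round below 0.05 rad and angle between the x axis of lid_grip and the x axis of bay, either way round below 0.08 rad and value of joint catch below 0.003 m); the robot touches nothing.
It fails at once if the parts bin is shifted by more than 3 cm or tipped (distance of bin_c from where it was at the start of the episode above 0.03 m or angle between bin_c's own z axis and vertical above 0.5 rad).
It fails at once if the tape dispenser is shifted by more than 3 cm or tipped (distance of tape_c from where it was at the start of the episode above 0.03 m or angle between tape_c's own z axis and vertical above 0.5 rad).
It fails at once if the bottle is shifted by more than 3 cm or tipped (distance of spray_c from where it was at the start of the episode above 0.03 m or angle between spray_c's own z axis and vertical above 0.5 rad).
It also fails if it takes over 59 s, if anything falls off the work surface, if the arm or the gripper's body presses on something with over 40 N, if the wrist force passes 120 N, or if a joint passes its speed limit or range.

## Working session

There is one attempt and no reset: what is moved stays moved. The work goes in short steps, Python scripts to look and compute and a tool call to move; the robot and the scene stay as the last step left them, time stands still between calls to the robot, and variables do not carry over. Pictures are saved under pics/ and viewed, and the job is handed in when it is done.

Besides the shell and the picture viewer there is one more tool, called after "Call:" in YAML: its name, and indented under it one key for each argument. move_arm: Moves the arm, as the interface text tells. Its arguments: {"type":"object","properties":{"motion":{"type":"string"},"squeeze":{"type":"number"}},"required":["motion"]}

```bash
ls; mkdir -p pics
python3 - <<'E'
from station import state,camera,grip_depth
import cv2,numpy as np
print(state(), grip_depth)
for n in("scene","top"):
    c=camera(n); cv2.imwrite(f"pics/{n}0.png",c["image"][:,:,::-1]); print(n,c["K"],c["R"],c["t"])
    np.savez(f"pics/{n}0.npz",**c)
E
```

```text
pics
{'t': 0.0, 'joints': array([ 1.13110622,  0.38424787,  0.016365  ,  1.37116147, -0.00629477,
        1.38819473, -0.04647814]), 'joint_vel': array([-1.43908338e-04,  1.01372847e-03,  1.79649661e-05, -1.65669791e-03,
        1.30900992e-03,  1.25333537e-03, -1.43331708e-03]), 'joint_efforts': array([ 4.27776977e-04, -6.27594423e+01,  8.44155271e-01, -3.71817505e+01,
        1.64674310e-02,  1.43174658e-02,  3.46627712e-05]), 'position': array([ 0.22994311, -0.58098718,  0.4036691 ]), 'ee_rot': array([-9.59971500e-04,  9.82296725e-01,  1.87329076e-01, -2.02262219e-04]), 'contact_force': array([0.09449676, 0.6435985 , 0.27324802]), 'torque': array([-0.01136053, -0.0109342 , -0.03600905]), 'opening': 0.9981068039735514} 0.1547
scene [[515.8195427    0.         278.95535056]
 [  0.         515.8195427  220.54272998]
 [  0.           0.           1.        ]] [[ 0.73316206  0.68001601 -0.00718495]
 [ 0.46687111 -0.51098494 -0.72175186]
 [-0.49447423  0.52580664 -0.6921146 ]] [-0.39470012 -0.20777454  1.56742033]
top [[503.68528247   0.         283.77389843]
 [  0.         503.68528247 206.05014387]
 [  0.           0.           1.        ]] [[-0.02451424 -0.99964107 -0.0108069 ]
 [-0.9847276   0.02600958 -0.17214834]
 [ 0.17236764  0.00642176 -0.98501176]] [0.00338908 0.57094869 1.13790489]
```

View pics/scene0.png

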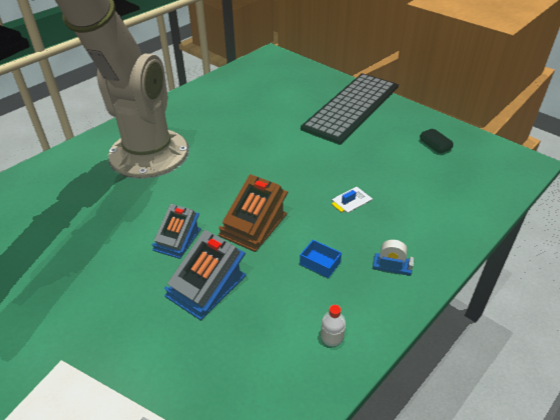

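View pics/top0.png

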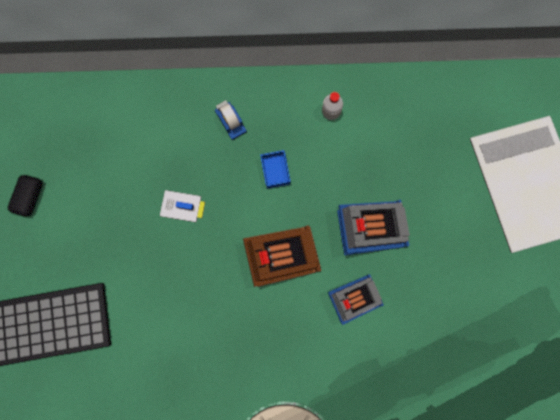

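Run:
```python
import cv2,numpy as np
for n,(x,y,w,h),k in(("scene",(155,225,100,100),"bay"),("top",(330,190,90,75),"bay"),("top",(150,180,70,50),"lid"),("scene",(320,175,65,50),"lid")):
    im=cv2.imread(f"pics/{n}0.png")[y:y+h,x:x+w]
    s=min(800//w,600//h); cv2.imwrite(f"pics/{k}_{n}.png",cv2.resize(im,None,fx=s,fy=s,interpolation=cv2.INTER_NEAREST)); print(n,k,s)
```

```text
scene bay 6
top bay 8
top lid 11
scene lid 12
```

View pics/bay_scene.png

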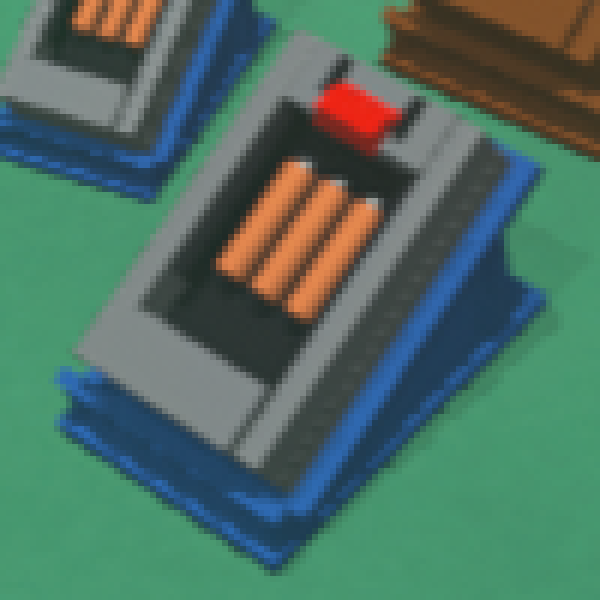

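View pics/bay_top.png

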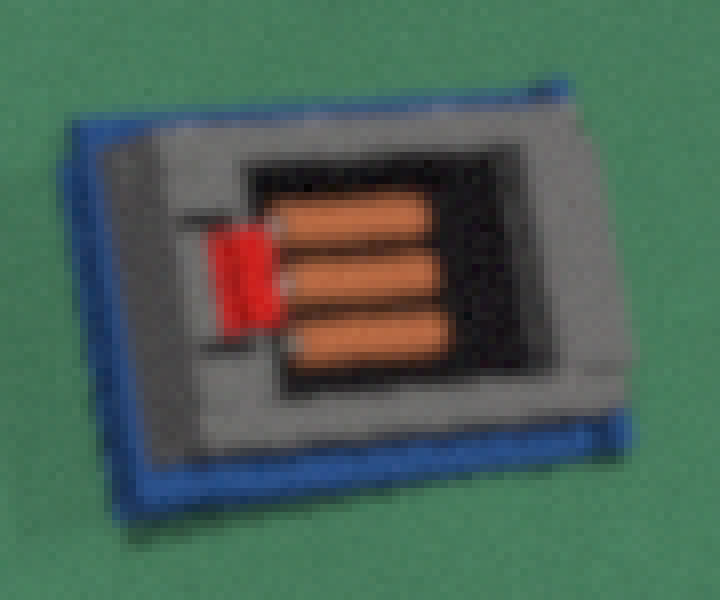

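View pics/lid_top.png

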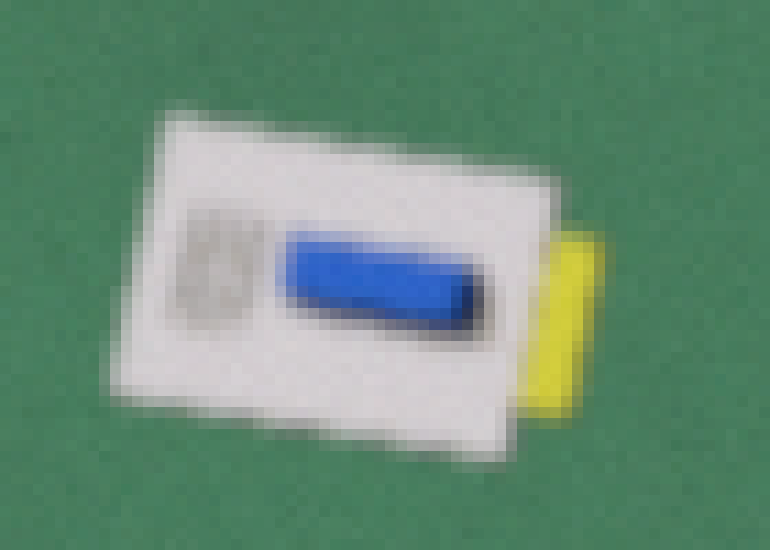

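View pics/lid_scene.png

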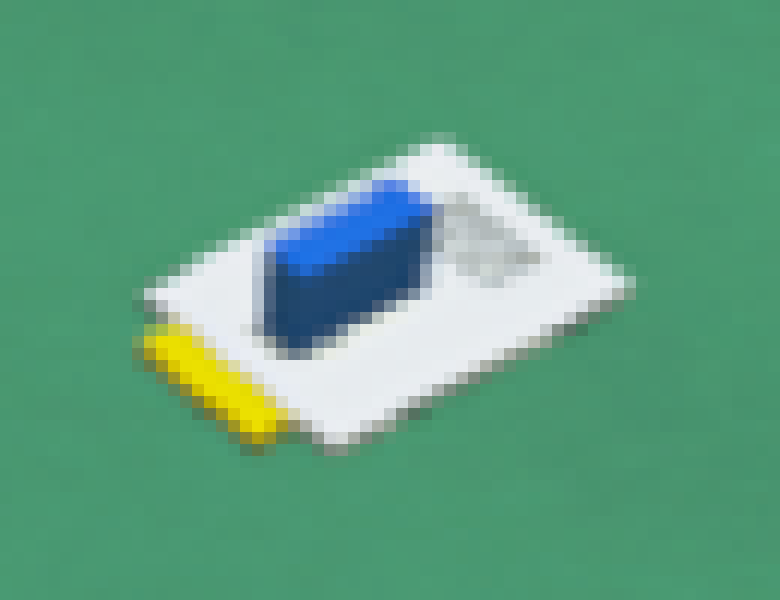

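```bash
cat > h.py <<'E'
import numpy as np,cv2
from scipy.optimize import least_squares
C={n:dict(np.load(f"pics/{n}0.npz")) for n in("scene","top")}
def proj(n,X):
    c=C[n]; q=(c["R"]@np.atleast_2d(X).T).T+c["t"]; q=q@c["K"].T; return q[:,:2]/q[:,2:]
def ray(n,uv):
    c=C[n]; d=c["R"].T@np.linalg.inv(c["K"])@np.array([uv[0],uv[1],1.]); o=-c["R"].T@c["t"]; return o,d/np.linalg.norm(d)
def onz(n,uv,z): o,d=ray(n,uv); return o+d*(z-o[2])/d[2]
def tri(a,b):
    o1,d1=ray("scene",a);o2,d2=ray("top",b)
    s=np.linalg.lstsq(np.c_[d1,-d2],o2-o1,rcond=None)[0]; p,q=o1+d1*s[0],o2+d2*s[1]; return (p+q)/2,np.linalg.norm(p-q)
def cp(n,k,u,v):
    off={("scene","bay"):(155,225,6),("top","bay"):(330,190,8),("top","lid"):(150,180,11),("scene","lid"):(320,175,12)}[n,k]
    return np.array([u/off[2]-.5+off[0],v/off[2]-.5+off[1]])
def bayR(yaw,sl=np.radians(25)):
    # yaw: direction of horizontal part of bay x relative to world +Y
    h=np.array([-np.sin(yaw),np.cos(yaw),0]);x=np.cos(sl)*h+np.sin(sl)*np.array([0,0,1]);z=-np.sin(sl)*h+np.cos(sl)*np.array([0,0,1])
    return np.c_[x,np.cross(z,x),z]
E
python3 - <<'E'
from h import *
P=np.array([[46.5,-34,5],[46.5,34,5],[-48.5,-34,10],[-48.5,34,10]])/1e3
T=[cp("top","bay",*p) for p in((247,165),(283,398),(525,145),(552,372))]
S=[cp("scene","bay",*p) for p in((415,175),(285,97),(275,385),(140,305))]
for a,b in zip(S,T): print(tri(a,b))
for use in ("top","scene","both"):
    def f(p):
        X=P@bayR(p[2]).T+[p[0],p[1],p[3] if use=="both" else .074]; r=[]
        if use!="scene": r.append(proj("top",X)-T)
        if use!="top": r.append(proj("scene",X)-S)
        return np.concatenate(r).ravel()
    s=least_squares(f,[.55,-.15,0,.074]); print(use,s.x,np.degrees(s.x[2]),s.fun.round(1))
# red catch
for n in("scene","top"):
    im=C[n]["image"].astype(int); m=(im[...,0]>170)&(im[...,1]<90)&(im[...,2]<90)
    k,l,st,ce=cv2.connectedComponentsWithStats(m.astype(np.uint8)); print(n,[(ce[i].round(1),st[i]) for i in range(1,k) if st[i][4]>10])
# lid
for n in("top","scene"):
    im=C[n]["image"].astype(int); h=cv2.cvtColor(C[n]["image"],cv2.COLOR_RGB2HSV)
    roi=np.zeros(im.shape[:2],bool)
    x,y,w,hh={"top":(150,180,70,50),"scene":(320,175,65,50)}[n]; roi[y:y+hh,x:x+w]=1
    for nm,m in(("white",(h[...,1]<60)&(h[...,2]>110)),("blue",(h[...,0]>100)&(h[...,0]<130)&(h[...,1]>120)),("yellow",(h[...,0]>20)&(h[...,0]<35)&(h[...,1]>120))):
        m=(m&roi).astype(np.uint8); ct=max(cv2.findContours(m,0,2)[0],key=cv2.contourArea); print(n,nm,m.sum(),cv2.minAreaRect(ct),cv2.moments(m)["m10"]/m.sum(),cv2.moments(m)["m01"]/m.sum())
for u,v,z in((165,115,.005),(557,180,.005),(510,462,.005),(112,398,.005),(605,238,.004),(575,418,.004)):
    print(onz("top",cp("top","lid",u,v),z))
print("scene")
for u,v,z in((435,138,.005),(635,283,.005),(335,447,.005),(145,290,.005)):
    print(onz("scene",cp("scene","lid",u,v),z))
print("fin top")
for u,v in ((287,232),(475,262),(465,330),(283,300)): print(onz("top",cp("top","lid",u,v),.031))
E
```

```text
(array([ 0.54767745, -0.18514674,  0.09697744]), np.float64(0.00316950379382599))
(array([ 0.48195098, -0.19145085,  0.09675514]), np.float64(0.00207172414711277))
(array([ 0.5584238 , -0.269711  ,  0.06172279]), np.float64(0.0008764757781219799))
(array([ 0.4914746 , -0.27558717,  0.05753658]), np.float64(0.0024288057185259154))
top [ 0.51975272 -0.22535853  0.0987698   0.074     ] 5.659092606575385 [-0.7 -0.5 -0.7  0.2  0.  -0.1  1.4  0.4]
scene [ 0.52026444 -0.22796669  0.1334572   0.074     ] 7.646534557769756 [ 1.4 -0.6 -0.3 -0.3 -0.2  0.7 -1.   0. ]
both [ 0.51936064 -0.22635344  0.11430526  0.0716298 ] 6.549208879769056 [-0.6  0.1 -0.1  0.7 -0.  -0.1  1.8  0.3  1.9 -0.1  0.6 -0.2 -0.3  0.7
 -0.6 -0.3]
scene [(array([260.6, 183.4]), array([255, 181,  12,   6,  48], dtype=int32)), (array([178.4, 209.7]), array([175, 208,   8,   4,  24], dtype=int32)), (array([213.8, 242.5]), array([207, 239,  15,   9,  67], dtype=int32)), (array([334.8, 309.1]), array([330, 305,  11,   9,  79], dtype=int32))]
top [(array([334.3,  96.2]), array([330,  93,   9,   8,  56], dtype=int32)), (array([36
[... 932 characters left out ...]
32) 348.4913793103448 196.3793103448276
scene yellow 53 ((337.4179992675781, 206.59832763671875), (12.931726455688477, 3.9691433906555176), 39.80556869506836) 337.50943396226415 206.62264150943398
[0.62671903 0.28237547 0.005     ]
[0.60951226 0.19424817 0.005     ]
[0.54606462 0.20442262 0.005     ]
[0.56275069 0.29313665 0.005     ]
[0.59621853 0.18362824 0.004     ]
[0.5557114  0.19019661 0.004     ]
scene
[0.56254755 0.28870741 0.005     ]
[0.62654261 0.27810109 0.005     ]
[0.60975033 0.18885921 0.005     ]
[0.54623593 0.20158469 0.005     ]
fin top
[0.59428843 0.2487635  0.031     ]
[0.58652984 0.20754418 0.031     ]
[0.57152435 0.20962633 0.031     ]
[0.57921195 0.24944883 0.031     ]
```

```bash
cat >> h.py <<'E'
from scipy.spatial.transform import Rotation as Ro
def ori(yaw,slope):
    """tool orientation with tool x = lid x; slope of lid x above level (deg), yaw deg"""
    B=bayR(np.radians(yaw),np.radians(slope)); return np.c_[B[:,0],-B[:,1],-B[:,2]]
def go(p,R,st):
    q=st["ee_rot"]; R0=Ro.from_quat([q[1],q[2],q[3],q[0]]).as_matrix()
    rv=Ro.from_matrix(R0.T@R).as_rotvec(degrees=True)/5
    d=np.array(p)-st["position"]
    print("turn units",rv.round(3)," shift units, tool axes now",(R0.T@d/.15).round(4)," after turn",(R.T@d/.15).round(4))
E
python3 - <<'E'
from h import *; from station import state
st=state(); go([.5837,.2276,.30],ori(-10.7,0),st); go([.5,-.2,.36],ori(-10.7,0),st)
E
```

```text
turn units [-1.9000e-02 -1.0000e-02 -1.1542e+01]  shift units, tool axes now [ 4.1766 -4.1434  0.6991]  after turn [5.7349 1.3164 0.6918]
turn units [-1.9000e-02 -1.0000e-02 -1.1542e+01]  shift units, tool axes now [ 2.6087 -1.6988  0.2948]  after turn [2.8302 1.2974 0.2918]
```

Call:
move_arm:
  motion: "0 0 0 0 0 -1 -1;0 0 0 0 0 -1 -1;0 0 0 0 0 -1 -1;0 0 0 0 0 -1 -1;0 0 0 0 0 -1 -1;0 0 0 0 0 -1 -1;0 0 0 0 0 -1 -1;0 0 0 0 0 -1 -1;0 0 0 0 0 -1 -1;0 0 0 0 0 -1 -1"

```text
t: 0.93
position: [0.2299, -0.5811, 0.4041]
ee_rot: [-0.001, 0.81, 0.587, 0.0]
contact_force: [0.5, 0.5, 0.1]
opening: 1.0
```

Call:
move_arm:
  motion: "0 0 0 0 0 -0.77 -1;0 0 0 0 0 -0.77 -1;0.24 0.11 0 0 0 0 -1;0.24 0.11 0 0 0 0 -1;0.24 0.11 0 0 0 0 -1;0.24 0.11 0 0 0 0 -1;0.24 0.11 0 0 0 0 -1;0.24 0.11 0 0 0 0 -1;0.24 0.11 0 0 0 0 -1;0.24 0.11 0 0 0 0 -1"

```text
t: 1.77
position: [0.4138, -0.3208, 0.4045]
ee_rot: [-0.0, 0.77, 0.638, -0.0]
contact_force: [0.8, -0.8, 1.0]
opening: 1.002
```

Call:
move_arm:
  motion: "0.24 0.11 0 0 0 0 -1;0.24 0.11 0 0 0 0 -1;0.24 0.11 0 0 0 0 -1;0.24 0.11 0 0 0 0 -1;0.24 0 0 0 0 0 -1;0.24 0 0 0 0 0 -1;0.24 0 0 0 0 0 -1;0.24 0 0 0 0 0 -1;0.24 0 0 0 0 0 -1;0.24 0 0 0 0 0 -1"

```text
t: 2.6
position: [0.5448, 0.0204, 0.4045]
ee_rot: [-0.0, 0.77, 0.638, -0.0]
contact_force: [0.3, -0.7, -0.3]
opening: 1.004
```

Run:
```python
from h import *; from station import state
st=state(); print(st["joints"].round(2)); go([.5837,.2276,.26],ori(-10.7,0),st)
```

```text
[ 0.38  0.26 -0.58  1.57  0.14  1.35 -0.4 ]
turn units [-0.005  0.002 -0.004]  shift units, tool axes now [ 1.4053 -0.0019  0.963 ]  after turn [ 1.4051 -0.0018  0.9633]
```

Call:
move_arm:
  motion: "0.2 0 0.1 0 0 0 -1;0.2 0 0.1 0 0 0 -1;0.2 0 0.1 0 0 0 -1;0.2 0 0.1 0 0 0 -1;0.2 0 0.1 0 0 0 -1;0.2 0 0.1 0 0 0 -1;0.2 0 0.1 0 0 0 -1;0 0 0.13 0 0 0 -1;0 0 0.13 0 0 0 -1;0 0 0 0 0 0 -1"

```text
t: 3.43
position: [0.5825, 0.225, 0.2558]
ee_rot: [-0.001, 0.77, 0.639, -0.004]
contact_force: [-0.4, -0.7, -0.7]
opening: 1.002
```

```bash
cat > look.py <<'E'
import sys,cv2,numpy as np
from station import camera
tag=sys.argv[1]
def crop(n,x,y,w,h):
    c=camera(n); np.savez(f"pics/{n}_{tag}.npz",**c)
    s=min(780//w,580//h); cv2.imwrite(f"pics/{n}_{tag}.png",cv2.resize(c["image"][y:y+h,x:x+w,::-1],None,fx=s,fy=s,interpolation=cv2.INTER_CUBIC)); print(n,s)
a=list(map(int,sys.argv[2:]))
crop("top",*a[:4]); crop("scene",*a[4:])
E
python3 look.py g1 130 160 110 80 300 110 110 110; python3 -c "
from station import state; print(state()['position'])"
```

```text
top 7
scene 5
[0.58382795 0.2246901  0.26009535]
```

View pics/top_g1.png

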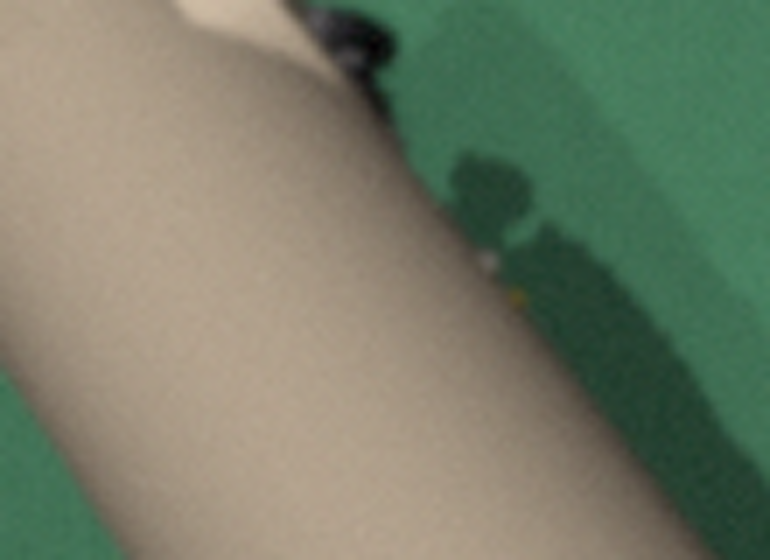

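View pics/scene_g1.png

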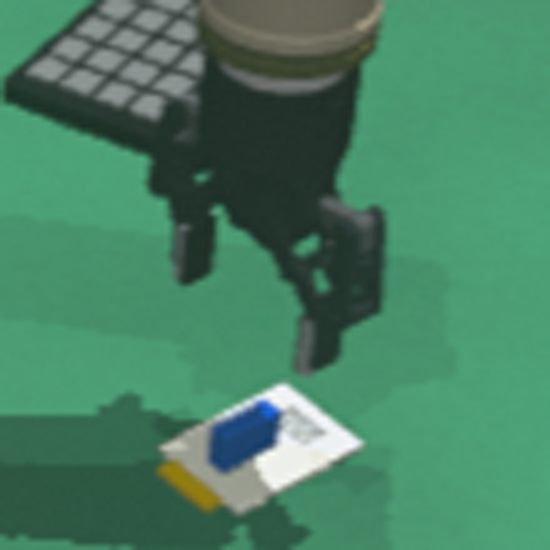

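Run:
```python
from h import *
R=ori(-10.7,0)
p=np.array([.5838,.2247,.260])
for d in(.16,.165): print(proj("scene",[p+R@[0,s,d] for s in(-.0475,0,.0475)]).round(1))
# 1 px in y world effect
print(proj("scene",p+[0,0.01,-.16])-proj("scene",p+[0,0,-.16]))
```

```text
[[338.8 164. ]
 [351.  173.1]
 [363.7 182.5]]
[[338.6 165.5]
 [350.8 174.6]
 [363.5 184. ]]
[[ 2.3473761  -1.79010863]]
```

Run:
```python
from h import *; from station import state
st=state(); go([.5837,.2276,.181],ori(-10.7,0),st)
```

```text
turn units [-0.022  0.014 -0.005]  shift units, tool axes now [ 0.0195 -0.0034  0.5273]  after turn [ 0.0189 -0.0044  0.5273]
```

Call:
move_arm:
  motion: "0.019 0 0.1 0 0 0 -1;0 0 0.1 0 0 0 -1;0 0 0.1 0 0 0 -1;0 0 0.1 0 0 0 -1;0 0 0.08 0 0 0 -1;0 0 0.047 0 0 0 -1;0 0 0 0 0 0 -1;0 0 0 0 0 0 0;0 0 0 0 0 0 0.5;0 0 0 0 0 0 0.7"
  squeeze: 40

```text
t: 4.37
position: [0.5849, 0.2282, 0.1828]
ee_rot: [0.0, 0.77, 0.638, 0.001]
contact_force: [0.2, 0.4, 0.3]
opening: 0.611
```

Call:
move_arm:
  motion: "0 0 0 0 0 0 1;0 0 0 0 0 0 1;0 0 0 0 0 0 1;0 0 0 0 0 0 1;0 0 0 0 0 0 1;0 0 0 0 0 0 1;0 0 0 0 0 0 1;0 0 0 0 0 0 1;0 0 0 0 0 0 1;0 0 0 0 0 0 1"

```text
t: 5.2
position: [0.5847, 0.2281, 0.1822]
ee_rot: [0.0, 0.77, 0.638, 0.0]
contact_force: [0.1, -0.3, 4.7]
opening: 0.156
```

```bash
python3 look.py g2 130 160 110 80 300 110 110 110; python3 -c "
from station import state; s=state(); print(s['position'],s['contact_force'],s['opening'])"
```

```text
top 7
scene 5
[0.58473747 0.22805306 0.18221821] [-0.96731159 -0.01535944  5.72388002] 0.15714882784660328
```

View pics/scene_g2.png

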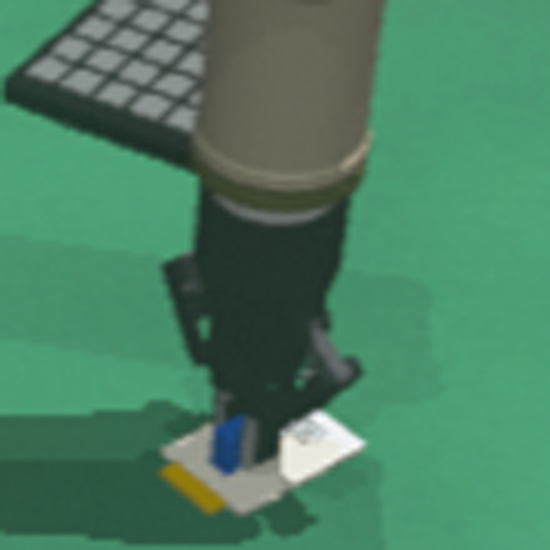

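Call:
move_arm:
  motion: "0 0 -0.03 0 0 0 1;0 0 -0.1 0 0 0 1;0 0 -0.24 0 0 0 1;0 0 -0.24 0 0 0 1;0 0 -0.24 0 0 0 1;0 0 -0.24 0 0 0 1;0 0 -0.24 0 0 0 1;0 0 -0.12 0 0 0 1;0 0 0 0 0 0 1;0 0 0 0 0 0 1"

```text
t: 6.13
position: [0.5844, 0.2281, 0.4]
ee_rot: [0.0, 0.77, 0.638, 0.001]
contact_force: [-0.3, 0.4, -2.1]
opening: 0.156
```

```bash
cat >> h.py <<'E'
BO=np.array([.520,-.2267,.074]); BY=6.3; TIP=np.array([-.043,0,.1802])
def tipgoal(x,y,z,th,yaw=None):
    """TCP pose putting the tongue tip at bay (x,y,z) mm, lid raised th deg"""
    B=bayR(np.radians(BY)); R=ori(BY if yaw is None else yaw,25+th)
    return BO+B@(np.array([x,y,z])/1e3)-R@TIP, R
def tipnow(st):
    q=st["ee_rot"]; R=Ro.from_quat([q[1],q[2],q[3],q[0]]).as_matrix(); B=bayR(np.radians(BY))
    L=np.c_[R[:,0],-R[:,1],-R[:,2]]; e=Ro.from_matrix(B.T@L).as_euler("ZYX",degrees=True)
    print("tip in bay mm",(B.T@(st["position"]+R@TIP-BO)*1e3).round(1),"yaw, raise, roll",(e*[1,-1,1]).round(2),"F bay",(B.T@st["contact_force"]).round(1),"open",round(st["opening"],3),"t",round(st["t"],2))
E
python3 - <<'E'
from h import *; from station import state
st=state(); print(st["position"]); 
p,R=tipgoal(-42,0,80,16); print(p); go(p,R,st); tipnow(st)
E
```

```text
[0.58442124 0.22809682 0.4000324 ]
[ 0.53729892 -0.3833917   0.29296386]
turn units [ 1.234  8.132 -3.247]  shift units, tool axes now [-4.0646  0.4472  0.7112]  after turn [-3.5003 -0.7596 -2.097 ]
tip in bay mm [ 427.7 -101.7  -38.6] yaw, raise, roll [-18.64 -23.79  -7.85] F bay [-0.5  0.3 -2.1] open 0.156 t 6.13
```

Call:
move_arm:
  motion: "-0.24 0.026 0 0 0 0 1;-0.24 0.026 0 0 0 0 1;-0.24 0.026 0 0 0 0 1;-0.24 0.026 0 0 0 0 1;-0.24 0.026 0 0 0 0 1;-0.24 0.026 0 0 0 0 1;-0.24 0.026 0 0 0 0 1;-0.24 0.026 0 0 0 0 1;-0.24 0.026 0 0 0 0 1;-0.24 0.026 0 0 0 0 1"

```text
t: 6.97
position: [0.5549, -0.135, 0.3969]
ee_rot: [-0.002, 0.77, 0.638, -0.001]
contact_force: [1.1, 0.6, -0.9]
opening: 0.155
```

Call:
move_arm:
  motion: "-0.24 0.026 0 0 0 0 1;-0.24 0.026 0 0 0 0 1;-0.24 0.026 0 0 0 0 1;-0.24 0.026 0 0 0 0 1;-0.24 0.026 0 0 0 0 1;-0.24 0.026 0 0 0 0 1;-0.22 0.026 0 0 0 0 1;0 0 0 0.12 0.81 -0.32 1;0 0 0 0.12 0.81 -0.32 1;0 0 0 0.12 0.81 -0.32 1"

```text
t: 7.8
position: [0.5358, -0.3835, 0.3964]
ee_rot: [-0.083, 0.738, 0.666, 0.072]
contact_force: [-0.5, -0.3, -0.8]
opening: 0.158
```

Call:
move_arm:
  motion: "0 0 0 0.12 0.81 -0.32 1;0 0 0 0.12 0.81 -0.32 1;0 0 0 0.12 0.81 -0.32 1;0 0 0 0.12 0.81 -0.32 1;0 0 0 0.12 0.81 -0.32 1;0 0 0 0.12 0.81 -0.32 1;0 0 0 0.12 0.81 -0.32 1;0 0 0 0 0 0 1;0 0 0 0 0 0 1;0 0 0 0 0 0 1"

```text
t: 8.63
position: [0.5366, -0.3827, 0.398]
ee_rot: [-0.259, 0.628, 0.696, 0.232]
contact_force: [0.1, 0.1, -0.8]
opening: 0.16
```

```bash
python3 look.py b1 320 180 110 90 140 190 130 130
python3 - <<'E'
from h import *; from station import state
st=state(); print(st["position"],st["joints"].round(2)); 
p,R=tipgoal(-42,0,80,16); print(p); go(p,R,st); tipnow(st)
E
```

```text
top 6
scene 4
[ 0.53660596 -0.38234772  0.39921077] [ 0.98  0.74 -0.55  1.01 -0.23  1.88  0.55]
[ 0.53729892 -0.3833917   0.29296386]
turn units [ 0.027  0.058 -0.05 ]  shift units, tool axes now [-0.4676  0.0046  0.5321]  after turn [-0.4703  0.0038  0.5297]
tip in bay mm [  3.    0.3 175.8] yaw, raise, roll [-0.26 15.71 -0.07] F bay [-0.1 -0.3 -0.6] open 0.155 t 8.73
```

View pics/top_b1.png

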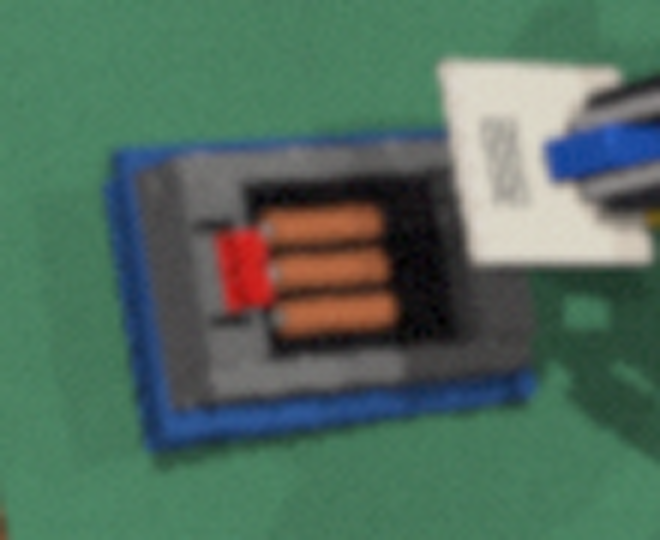

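View pics/scene_b1.png

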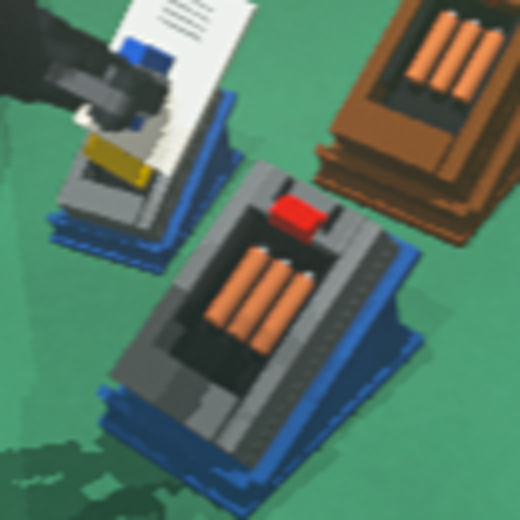

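```bash
cat >> h.py <<'E'
def lidpts(st,L):
    q=st["ee_rot"]; R=Ro.from_quat([q[1],q[2],q[3],q[0]]).as_matrix()
    L=np.atleast_2d(L)/1e3   # lid coords rel. grip point
    return st["position"]+(np.c_[L[:,0],-L[:,1],.1642-L[:,2]])@R.T
def crp(u,v,s,ox,oy): return np.array([u/s-.5+ox,v/s-.5+oy])
E
python3 - <<'E'
from h import *; from station import state
st=state()
X=lidpts(st,[[59,-32,-13],[59,32,-13],[-31,-32,-13],[-31,32,-13],[-43,-20,-14],[-43,20,-14],[20,-7,13],[20,7,13]])
t=proj("top",X); s=proj("scene",X)
print("top crop",((t-[320,180]+.5)*6).round(0).tolist()); print("scene crop",((s-[140,190]+.5)*4).round(0).tolist())
print("mm/crop px",1e3*1/504/6)
P=np.array([[46.5,-34,5],[46.5,34,5],[-48.5,-34,10],[-48.5,34,10]])/1e3@bayR(np.radians(BY)).T+BO
print("bay top",((proj("top",P)-[320,180]+.5)*6).round(0).tolist(),"scene",((proj("scene",P)-[140,190]+.5)*4).round(0).tolist())
E
```

```text
top crop [[453.0, 62.0], [489.0, 266.0], [622.0, 72.0], [657.0, 263.0], [647.0, 109.0], [669.0, 228.0], [612.0, 125.0], [620.0, 169.0]]
scene crop [[256.0, 3.0], [158.0, -48.0], [170.0, 174.0], [75.0, 118.0], [142.0, 186.0], [83.0, 151.0], [149.0, 44.0], [128.0, 32.0]]
mm/crop px 0.3306878306878307
bay top [[244.0, 181.0], [273.0, 360.0], [456.0, 166.0], [487.0, 339.0]] scene [[344.0, 254.0], [253.0, 202.0], [242.0, 398.0], [150.0, 340.0]]
```

Run:
```python
from h import *; from station import state
st=state(); p,R=tipgoal(-42,0,30,16); go(p,R,st)
```

```text
turn units [ 0.027  0.058 -0.05 ]  shift units, tool axes now [-0.5578  0.0042  0.853 ]  after turn [-0.5622  0.0038  0.8501]
```

Call:
move_arm:
  motion: "-0.08 0 0.12 0.03 0.06 -0.05 1;-0.08 0 0.12 0 0 0 1;-0.08 0 0.12 0 0 0 1;-0.08 0 0.12 0 0 0 1;-0.08 0 0.12 0 0 0 1;-0.08 0 0.12 0 0 0 1;-0.08 0.004 0.13 0 0 0 1;0 0 0 0 0 0 1;0 0 0 0 0 0 1;0 0 0 0 0 0 1"

```text
t: 9.57
position: [0.5353, -0.3626, 0.2497]
ee_rot: [-0.26, 0.625, 0.698, 0.234]
contact_force: [0.5, 0.7, -1.7]
opening: 0.155
```

```bash
python3 look.py b2 330 180 100 80 150 200 110 120
python3 - <<'E'
from h import *; from station import state
st=state(); tipnow(st)
E
```

```text
top 7
scene 4
tip in bay mm [-41.5  -0.8  32.3] yaw, raise, roll [ 0.09 15.97 -0.13] F bay [ 0.2  0.3 -0.8] open 0.154 t 9.67
```

View pics/top_b2.png

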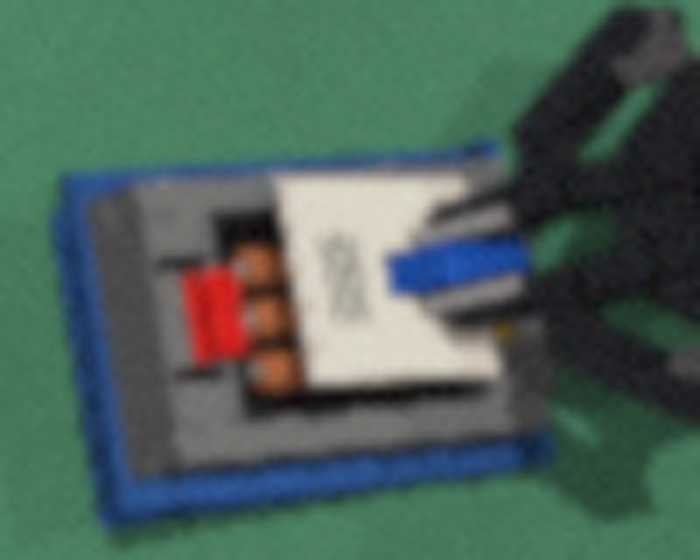

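View pics/scene_b2.png

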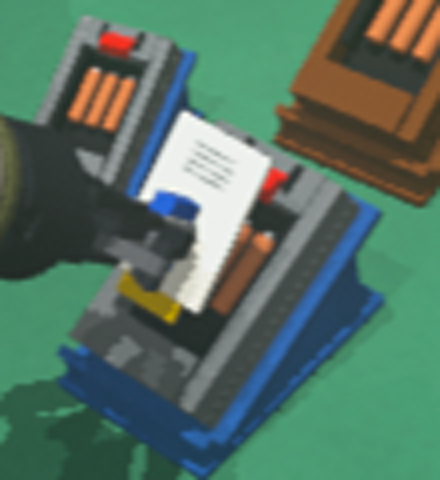

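Run:
```python
from h import *; from station import state
st=state()
X=lidpts(st,[[59,-32,-13],[59,32,-13],[-31,-32,-13],[-31,32,-13],[-43,-20,-14],[-43,20,-14]])
P=np.array([[46.5,-34,5],[46.5,34,5],[-48.5,-34,10],[-48.5,34,10],[46.5,-46,5],[46.5,46,5],[-60,46,5],[-60,-46,5]])/1e3@bayR(np.radians(BY)).T+BO
for n,o,s in(("top",(330,180),7),("scene",(150,200),4)):
    print(n,"lid",((proj(n,X)-o+.5)*s).round(0).tolist()); print("  bay",((proj(n,P)-o+.5)*s).round(0).tolist())
    J=proj(n,BO+bayR(np.radians(BY)).T[[0,1]]*0+ (bayR(np.radians(BY))@np.diag([.01,.01,.01])).T)-proj(n,BO); print((J*s/10).round(2).tolist())
```

```text
top lid [[293.0, 178.0], [328.0, 385.0], [472.0, 182.0], [506.0, 377.0], [498.0, 219.0], [520.0, 340.0]]
  bay [[214.0, 212.0], [248.0, 420.0], [462.0, 194.0], [498.0, 396.0], [208.0, 175.0], [255.0, 457.0], [523.0, 431.0], [475.0, 160.0]]Traceback (most recent call last):
  File "<stdin>", line 7, in <module>
ValueError: operands could not be broadcast together with shapes (2,3) (3,3)
```

Run:
```python
from h import *; from station import state
st=state()
X=lidpts(st,[[59,-32,-13],[59,32,-13],[-31,-32,-13],[-31,32,-13],[-43,-20,-14],[-43,20,-14],[39,0,-13]])
P=np.array([[46.5,-34,5],[46.5,34,5],[-48.5,-34,10],[-48.5,34,10],[46.5,-46,5],[46.5,46,5],[-60,46,5],[-60,-46,5]])/1e3@bayR(np.radians(BY)).T+BO
B=bayR(np.radians(BY))
for n,o,s in(("top",(330,180),7),("scene",(150,200),4)):
    print(n,"lid",((proj(n,X)-o+.5)*s).round(0).tolist()); print("  bay",((proj(n,P)-o+.5)*s).round(0).tolist())
    print(((proj(n,BO+(B*.01).T)-proj(n,BO))*s/10).round(2).tolist())
    im=np.load(f"pics/{n}_b2.npz")["image"]; h=cv2.cvtColor(im,cv2.COLOR_RGB2HSV)
    roi=np.zeros(h.shape[:2],np.uint8); x,y,w,hh={"top":(365,200,45,40),"scene":(180,222,42,60)}[n]; roi[y:y+hh,x:x+w]=1
    m=((h[...,1]<70)&(h[...,2]>150)).astype(np.uint8)*roi
    ct=max(cv2.findContours(m,0,2)[0],key=cv2.contourArea); ap=cv2.approxPolyDP(ct,2,True)[:,0]; print("white poly crop",((ap-o+.5)*s).tolist())
```

```text
top lid [[293.0, 178.0], [328.0, 385.0], [472.0, 182.0], [506.0, 377.0], [498.0, 219.0], [520.0, 340.0], [352.0, 280.0]]
  bay [[214.0, 212.0], [248.0, 420.0], [462.0, 194.0], [498.0, 396.0], [208.0, 175.0], [255.0, 457.0], [523.0, 431.0], [475.0, 160.0]]
[[-2.52, 0.19], [0.51, 3.01], [1.77, -0.56]]
white poly crop [[276.5, 185.5], [318.5, 381.5], [493.5, 374.5], [486.5, 346.5], [388.5, 290.5], [388.5, 262.5], [458.5, 178.5]]
scene lid [[273.0, 158.0], [184.0, 108.0], [198.0, 312.0], [110.0, 258.0], [172.0, 322.0], [118.0, 288.0], [212.0, 167.0]]
  bay [[304.0, 214.0], [213.0, 162.0], [202.0, 358.0], [110.0, 300.0], [321.0, 224.0], [197.0, 153.0], [87.0, 311.0], [209.0, 389.0]]
[[1.03, -1.5], [-1.33, -0.8], [-0.71, -0.63]]
white poly crop [[182.0, 114.0], [138.0, 198.0], [174.0, 190.0], [202.0, 206.0], [194.0, 266.0], [178.0, 290.0], [198.0, 310.0], [274.0, 158.0]]
```

```bash
sed -i 's/BO=np.array(.*BY=6.3/BO=np.array([.520,-.2287,.074]); BY=6.5/' h.py
python3 - <<'E'
from h import *; from station import state
st=state(); tipnow(st); 
for z in (12,-1):
    p,R=tipgoal(-43,0,z,16); go(p,R,st)
E
```

```text
tip in bay mm [-39.7  -0.8  31.5] yaw, raise, roll [-0.07 15.97 -0.22] F bay [ 0.2  0.3 -0.8] open 0.154 t 9.67
turn units [ 0.048  0.006 -0.013]  shift units, tool axes now [-0.0575 -0.001   0.1186]  after turn [-0.0576 -0.0006  0.1186]
turn units [ 0.048  0.006 -0.013]  shift units, tool axes now [-0.0814 -0.0013  0.2019]  after turn [-0.0815 -0.0006  0.2019]
```

Call:
move_arm:
  motion: "-0.02 0 0.04 0.05 0 0 1;-0.02 0 0.04 0 0 0 1;-0.02 0 0.04 0 0 0 1;-0.01 0 0.03 0 0 0 1;-0.01 0 0.02 0 0 0 1;0 0 0.02 0 0 0 1;0 0 0.012 0 0 0 1;0 0 0 0 0 0 1;0 0 0 0 0 0 1;0 0 0 0 0 0 1"

```text
t: 10.5
position: [0.5337, -0.3516, 0.2174]
ee_rot: [-0.263, 0.624, 0.698, 0.233]
contact_force: [-0.0, -0.3, -1.4]
opening: 0.154
```

```bash
python3 look.py b3 330 180 100 80 150 200 110 120
python3 - <<'E'
from h import *; from station import state
st=state(); tipnow(st); print(st["torque"].round(2))
for x in (-50,-55): p,R=tipgoal(x,0,-1,16); go(p,R,st)
E
```

```text
top 7
scene 4
tip in bay mm [-42.9   0.8  -2.9] yaw, raise, roll [-0.13 16.1   0.14] F bay [-0.5 -0.  -1.5] open 0.157 t 10.6
[-0.88 -0.08 -0.03]
turn units [-0.021 -0.019 -0.025]  shift units, tool axes now [-0.0402  0.0024 -0.0246]  after turn [-0.0403  0.0024 -0.0245]
turn units [-0.021 -0.019 -0.025]  shift units, tool axes now [-0.0723  0.0025 -0.0338]  after turn [-0.0723  0.0024 -0.0337]
```

View pics/top_b3.png

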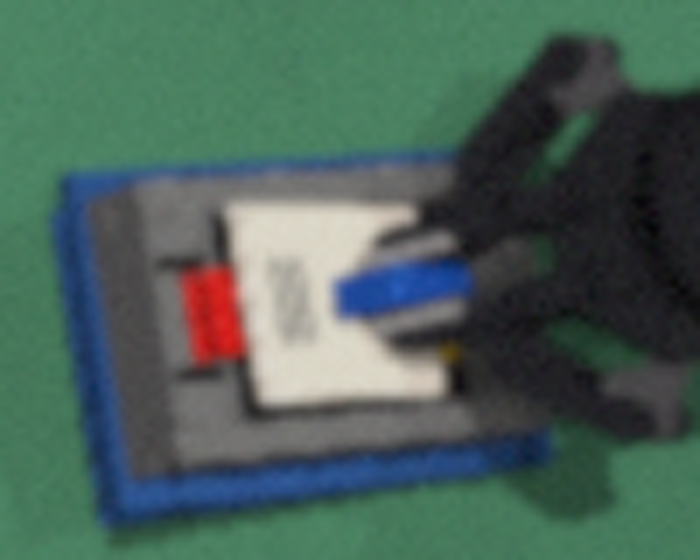

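View pics/scene_b3.png

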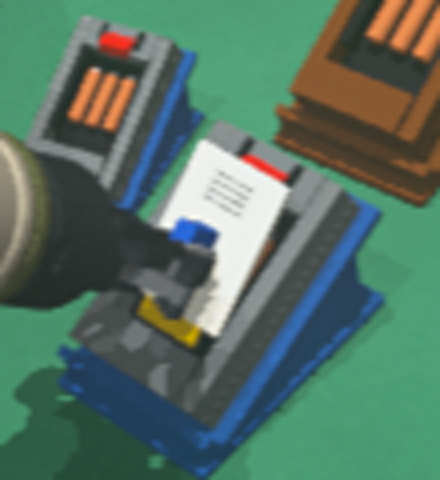

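Call:
move_arm:
  motion: "-0.01 0 -0.003 -0.02 0 0 1;-0.01 0 -0.003 0 0 0 1;-0.01 0 -0.003 0 0 0 1;-0.01 0 -0.003 0 0 0 1;-0.01 0 -0.003 0 0 0 1;-0.01 0 -0.003 0 0 0 1;-0.01 0 -0.003 0 0 0 1;-0.01 0 -0.003 0 0 0 1;0 0 0 0 0 0 1;0 0 0 0 0 0 1"

```text
t: 11.43
position: [0.5348, -0.363, 0.2118]
ee_rot: [-0.262, 0.624, 0.698, 0.233]
contact_force: [0.1, 0.5, -1.8]
opening: 0.156
```

```bash
python3 look.py b4 330 180 100 80 150 200 110 120
python3 - <<'E'
from h import *; from station import state
st=state(); tipnow(st); print(st["torque"].round(2))
E
```

```text
top 7
scene 4
tip in bay mm [-55.3   0.6  -3. ] yaw, raise, roll [-0.14 16.11  0.06] F bay [-0.3  0.5 -1.2] open 0.154 t 11.53
[-0.87 -0.06  0.01]
```

View pics/scene_b4.png

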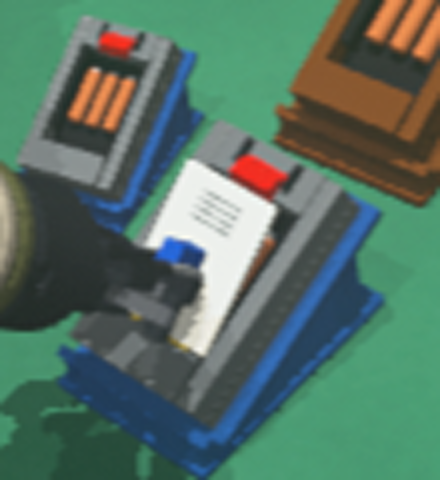

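View pics/top_b4.png

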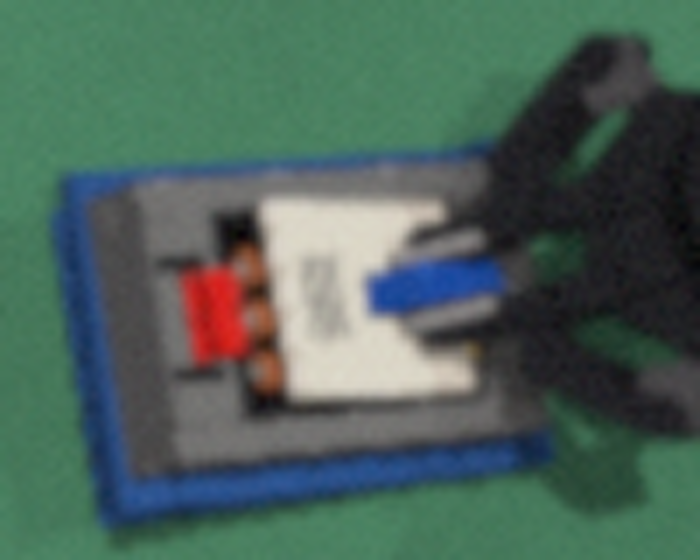

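Call:
move_arm:
  motion: "-0.005 0 -0.0014 0 0 0 1;0 0 0 0 0 0 1;-0.005 0 -0.0014 0 0 0 1;0 0 0 0 0 0 1;-0.005 0 -0.0014 0 0 0 1;0 0 0 0 0 0 1;-0.003 0 -0.001 0 0 0 1;0 0 0 0 0 0 1;0 0 0 0 0 0 1;0 0 0 0 0 0 1"

```text
t: 12.37
position: [0.5353, -0.3643, 0.2113]
ee_rot: [-0.263, 0.623, 0.698, 0.234]
contact_force: [-2.6, 6.0, 6.1]
opening: 0.154
```

Run:
```python
from h import *; from station import state
st=state(); tipnow(st); print(st["torque"].round(2))
```

```text
tip in bay mm [-56.5   0.5  -2.9] yaw, raise, roll [-0.06 16.25  0.11] F bay [8.2 1.9 2.8] open 0.154 t 12.37
[1.06 0.6  0.29]
```

```bash
sed -i 's/BO=np.array(.*BY=6.5/BO=np.array([.520,-.2263,.074]); BY=6.5/' h.py
python3 - <<'E'
from h import *; from station import state
st=state(); tipnow(st)
p,R=tipgoal(-57.3,0.4,0.5,6); go(p,R,st)
E
```

```text
tip in bay mm [-58.7   0.8  -1.9] yaw, raise, roll [-0.06 16.25  0.11] F bay [8.2 1.9 2.8] open 0.154 t 12.37
turn units [-0.019 -2.05  -0.01 ]  shift units, tool axes now [2.227e-01 2.000e-04 5.720e-02]  after turn [0.2293 0.0003 0.0167]
```

Call:
move_arm:
  motion: "0.008 0 0 0 0 0 1;0.033 0 0.005 0 -0.3 0 1;0.033 0 0.005 0 -0.3 0 1;0.033 0 0.005 0 -0.3 0 1;0.033 0 0.005 0 -0.3 0 1;0.033 0 0.005 0 -0.3 0 1;0.033 0 0.005 0 -0.3 0 1;0.033 0 0.005 0 -0.25 0 1;0 0 0 0 0 0 1;0 0 0 0 0 0 1"

```text
t: 13.2
position: [0.5316, -0.3341, 0.2286]
ee_rot: [-0.198, 0.643, 0.719, 0.176]
contact_force: [-0.6, -0.3, -2.0]
opening: 0.156
```

```bash
python3 look.py b5 330 180 100 80 150 200 110 120
python3 - <<'E'
from h import *; from station import state
st=state(); tipnow(st); print(st["torque"].round(2))
X=lidpts(st,[[59,-32,-13],[59,32,-13],[-31,-32,-13],[-31,32,-13]])
for n,o,s in(("top",(330,180),7),("scene",(150,200),4)):
    print(n,"lid",((proj(n,X)-o+.5)*s).round(0).tolist())
E
```

```text
top 7
scene 4
tip in bay mm [-58.1   1.2   1.9] yaw, raise, roll [-0.19  5.83  0.04] F bay [-0.5 -0.3 -0.6] open 0.159 t 13.3
[-0.7  -0.09  0.01]
top lid [[241.0, 214.0], [274.0, 411.0], [450.0, 205.0], [484.0, 395.0]]
scene lid [[291.0, 210.0], [204.0, 160.0], [203.0, 354.0], [117.0, 300.0]]
```

View pics/scene_b5.png

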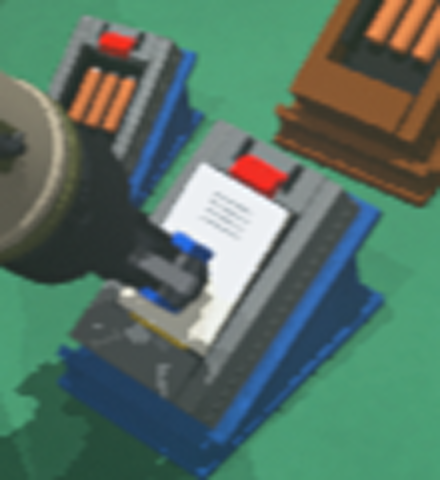

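View pics/top_b5.png

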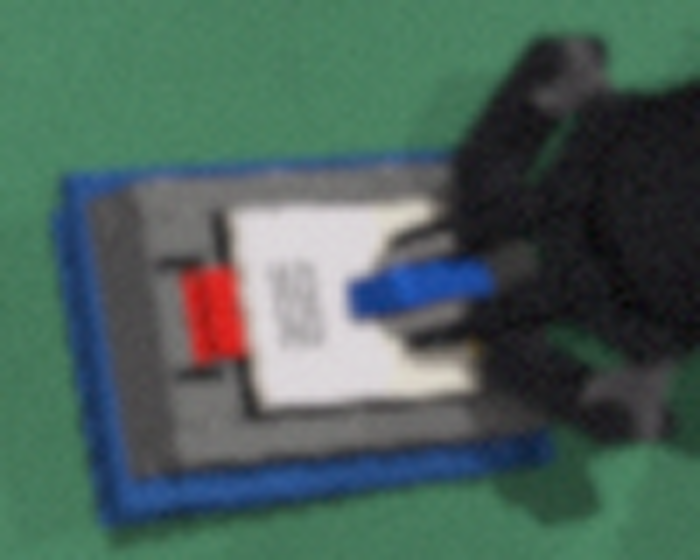

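Call:
move_arm:
  motion: "0.017 0 0.004 0 -0.15 0 1;0.016 0 0.004 0 -0.15 0 1;0.016 0 0.004 0 -0.15 0 1;0 0 0 0 0 0 1;0 0 0 0 0 0 1;0 0 0 0 0 0 1;0 0 0 0 0 0 1;0 0 0 0 0 0 1;0 0 0 0 0 0 1;0 0 0 0 0 0 1"

```text
t: 14.13
position: [0.5308, -0.3266, 0.2298]
ee_rot: [-0.185, 0.646, 0.722, 0.164]
contact_force: [1.2, -1.8, -1.9]
opening: 0.155
```

Run:
```python
from h import *; from station import state
st=state(); tipnow(st); print(st["torque"].round(2))
```

```text
tip in bay mm [-57.1   0.9   1.3] yaw, raise, roll [-0.13  3.62  0.07] F bay [-2.5 -1.  -1. ] open 0.155 t 14.13
[-1.04 -0.19 -0.04]
```

Call:
move_arm:
  motion: "0 0 0 0 0 0 0.3;0 0 0 0 0 0 0.3;0 0 0 0 0 0 0.3;0 0 0 0 0 0 0.3;0 0 0 0 0 0 0.3;0 0 0 0 0 0 0.3;0 0 -0.1 0 0 0 0.3;0 0 -0.1 0 0 0 0.3;0 0 -0.1 0 0 0 0.3;0 0 -0.1 0 0 0 0.3"

```text
t: 14.97
position: [0.5341, -0.3554, 0.2834]
ee_rot: [-0.185, 0.646, 0.722, 0.164]
contact_force: [0.5, 0.5, 0.6]
opening: 0.35
```

```bash
python3 look.py b6 330 180 100 80 150 200 110 120
python3 - <<'E'
from h import *; from station import state
st=state(); tipnow(st); print(st["torque"].round(2))
E
```

```text
top 7
scene 4
tip in bay mm [-61.7   0.   64.2] yaw, raise, roll [-0.14  3.43 -0.13] F bay [-0.3  0.   0.6] open 0.35 t 15.07
[-0.5  -0.04 -0.  ]
```

View pics/scene_b6.png

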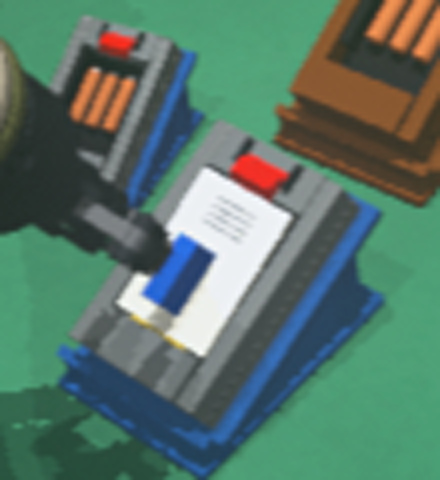

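View pics/top_b6.png

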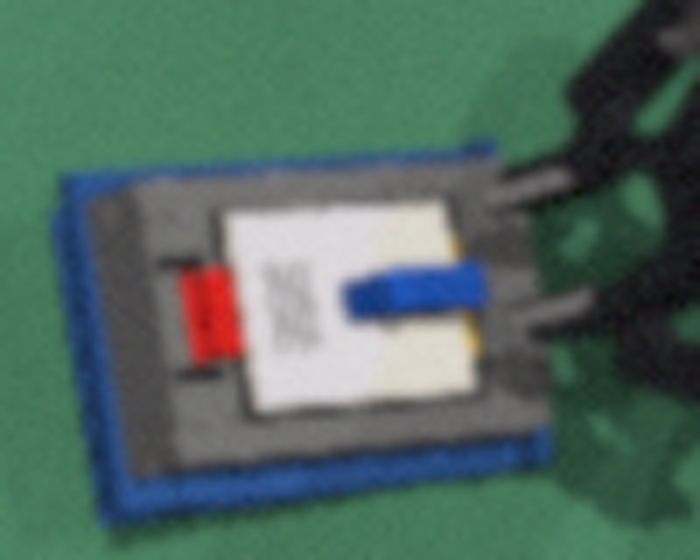

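```bash
cat >> h.py <<'E'
FT=np.array([0,0,.173])
def fgoal(x,y,z,th=0):
    return BO+bayR(np.radians(BY))@(np.array([x,y,z])/1e3)-ori(BY,25+th)@FT, ori(BY,25+th)
def fnow(st):
    q=st["ee_rot"]; R=Ro.from_quat([q[1],q[2],q[3],q[0]]).as_matrix(); B=bayR(np.radians(BY))
    print("fingertip in bay mm",(B.T@(st["position"]+R@FT-BO)*1e3).round(1),"F bay",(B.T@st["contact_force"]).round(1),"open",round(st["opening"],3),"t",round(st["t"],2))
E
python3 - <<'E'
from h import *; from station import state
st=state(); fnow(st)
p,R=fgoal(27,0,60); go(p,R,st);p,R=fgoal(27,0,20); go(p,R,st)
E
```

```text
fingertip in bay mm [-19.3  -0.   73.9] F bay [-0.3  0.   0.6] open 0.35 t 15.07
turn units [ 0.027 -0.686 -0.029]  shift units, tool axes now [0.3713 0.0014 0.1133]  after turn [0.3774 0.0026 0.0909]
turn units [ 0.027 -0.686 -0.029]  shift units, tool axes now [0.3553 0.0008 0.3795]  after turn [0.3774 0.0026 0.3575]
```

Call:
move_arm:
  motion: "0 0 0 0.03 -0.69 -0.03 1;0.1 0 0 0 0 0 1;0.1 0 0 0 0 0 1;0.1 0 0 0 0 0 1;0.077 0.003 0.03 0 0 0 1;0 0 0.06 0 0 0 1;0 0 0.09 0 0 0 1;0 0 0.09 0 0 0 1;0 0 0.09 0 0 0 1;0 0 0 0 0 0 1"
  squeeze: 60

```text
t: 15.9
position: [0.5249, -0.2799, 0.2546]
ee_rot: [-0.166, 0.649, 0.729, 0.143]
contact_force: [0.6, 0.7, -0.5]
opening: -0.0
```

```bash
python3 look.py b7 330 180 100 80 150 200 110 120
python3 - <<'E'
from h import *; from station import state
st=state(); fnow(st)
E
```

```text
top 7
scene 4
fingertip in bay mm [27.9  1.5 16.5] F bay [-0.2  0.7  0.3] open -0.003 t 16.0
```

View pics/scene_b7.png

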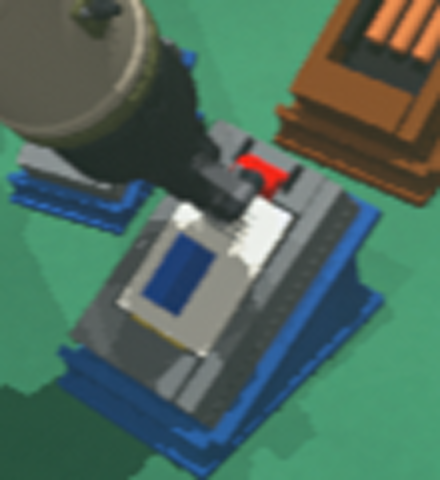

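Call:
move_arm:
  motion: "-0.01 0 0.01 0 0 0 1;0 0 0.01 0 0 0 1;0 0 0.01 0 0 0 1;0 0 0.01 0 0 0 1;0 0 0.01 0 0 0 1;0 0 0.01 0 0 0 1;0 0 0.01 0 0 0 1;0 0 0 0 0 0 1;0 0 0 0 0 0 1;0 0 0 0 0 0 1"

```text
t: 16.83
position: [0.5255, -0.2784, 0.2477]
ee_rot: [-0.164, 0.649, 0.729, 0.144]
contact_force: [0.0, -0.2, 0.1]
opening: -0.004
```

Run:
```python
from h import *; from station import state
st=state(); fnow(st)
```

```text
fingertip in bay mm [26.4  1.1  6.6] F bay [-0.2  0.   0.2] open -0.004 t 16.83
```

Call:
move_arm:
  motion: "0 0 0.007 0 0 0 1;0 0 0 0 0 0 1;0 0 0.007 0 0 0 1;0 0 0 0 0 0 1;0 0 0.007 0 0 0 1;0 0 0 0 0 0 1;0 0 0.007 0 0 0 1;0 0 0 0 0 0 1;0 0 0 0 0 0 1;0 0 0 0 0 0 1"

```text
t: 17.67
position: [0.5253, -0.2777, 0.2468]
ee_rot: [-0.162, 0.65, 0.729, 0.144]
contact_force: [-6.7, -3.7, 21.1]
opening: 0.001
```

```bash
python3 look.py b8 330 180 100 80 150 200 110 120
python3 - <<'E'
from h import *; from station import state
st=state(); fnow(st)
E
```

```text
top 7
scene 4
fingertip in bay mm [26.4  0.8  5.4] F bay [ 6.2  7.9 20.3] open 0.001 t 17.77
```

View pics/scene_b8.png

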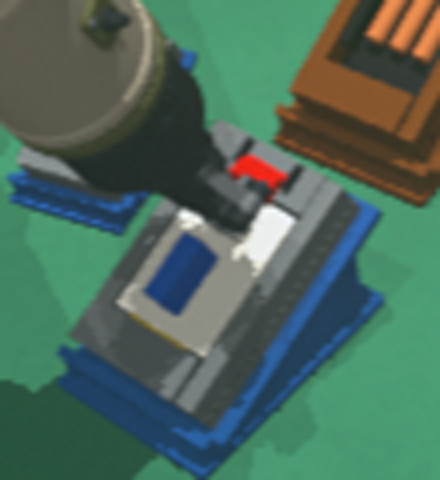

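Call:
move_arm:
  motion: "0 0 -0.03 0 0 0 1;0 0 -0.1 0 0 0 1;0 0 -0.2 0 0 0 1;0 0 -0.24 0 0 0 1;0 0 -0.24 0 0 0 1;-0.24 0 -0.1 0 0 0 1;-0.24 0 0 0 0 0 1;-0.24 0 0 0 0 0 1;-0.24 0 0 0 0 0 1;0 0 0 0 0 0 1"

```text
t: 18.6
position: [0.5444, -0.4701, 0.2982]
ee_rot: [-0.167, 0.652, 0.725, 0.142]
contact_force: [-0.1, -1.1, -3.0]
opening: -0.004
```

```bash
python3 look.py b9 330 180 100 80 150 200 110 120
```

```text
top 7
scene 4
```

View pics/scene_b9.png

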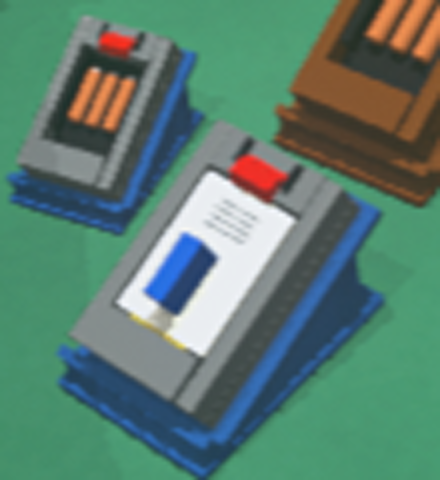

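View pics/top_b9.png

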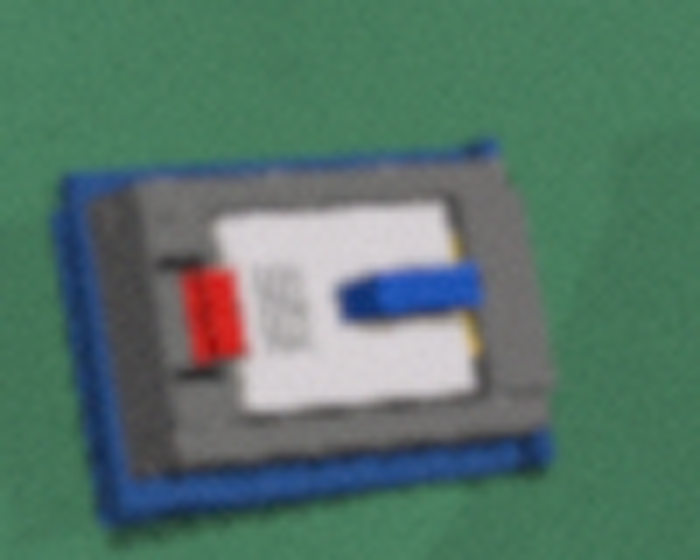

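Run:
```python
from h import *
B=bayR(np.radians(BY))
def pr(n,L):
    o,s={"top":((330,180),7),"scene":((150,200),4)}[n]
    return ((proj(n,np.array(L)/1e3@B.T+BO)-o+.5)*s).round(0).tolist()
for n in("top","scene"):
    print(n,"plate flat",pr(n,[[45,-32,5],[45,32,5],[-45,-32,5],[-45,32,5]]),"wall",pr(n,[[46.5,-34,5],[46.5,34,5]]),"fin top",pr(n,[[6,-7,31],[6,7,31],[-34,-7,31],[-34,7,31]]))
    c4=np.radians(4); print("  upper edge if 4deg raised",pr(n,[[-57+102*np.cos(c4)-5*np.sin(c4),y,102*np.sin(c4)+5] for y in(-32,32)]))
    for tag in("0","b6","b9"):
        im=np.load(f"pics/{n}{'_' if tag!='0' else ''}{tag}.npz")["image"].astype(int); m=(im[...,0]>150)&(im[...,1]<90)&(im[...,2]<90)
        x,y,w,h={"top":(350,212,22,24),"scene":(203,232,24,20)}[n]; r=np.zeros_like(m); r[y:y+h,x:x+w]=1; v,u=np.nonzero(m&r); print("  red",tag,u.size,u.mean().round(2),v.mean().round(2))
```

```text
top plate flat [[218.0, 218.0], [251.0, 414.0], [444.0, 203.0], [478.0, 392.0]] wall [[213.0, 212.0], [248.0, 421.0]] fin top [[377.0, 271.0], [385.0, 314.0], [478.0, 263.0], [486.0, 306.0]]
  upper edge if 4deg raised [[231.0, 213.0], [264.0, 410.0]]
  red 0 99 360.56 224.04
  red b6 91 359.73 224.57
  red b9 82 359.8 224.52
scene plate flat [[300.0, 215.0], [214.0, 165.0], [207.0, 353.0], [121.0, 299.0]] wall [[305.0, 214.0], [213.0, 162.0]] fin top [[208.0, 237.0], [189.0, 226.0], [165.0, 299.0], [146.0, 287.0]]
  upper edge if 4deg raised [[295.0, 211.0], [208.0, 161.0]]
  red 0 74 213.88 242.78
  red b6 72 214.19 242.65
  red b9 72 213.97 242.92
```

Run:
```python
import numpy as np
for tag in("0","_b6","_b9"):
    im=np.load(f"pics/top{tag}.npz")["image"].astype(int)
    print(tag); 
    w=(im[...,0]-im[...,1])[219:230,353:369]; print(w.mean(0).round(0).astype(int)); print(im[219:230,353:369].mean(0).round().astype(int)[5:13].tolist())
for tag in("0","_b6","_b9"):
    im=np.load(f"pics/scene{tag}.npz")["image"].astype(int)
    print(tag); w=(im[...,0]-im[...,1])[234:256,211:217].mean(1).round().astype(int); print(w)
```

```text
0
[  1   2  15  60 115 138 141 154 166 164 144 103  60  47  51  54]
[[173, 35, 32], [172, 31, 29], [185, 32, 29], [200, 33, 30], [201, 37, 33], [190, 45, 41], [163, 60, 53], [131, 70, 59]]
_b6
[  1   3  23  77 130 146 151 164 175 165 123  63  22   8   5   5]
[[181, 35, 33], [181, 31, 28], [200, 36, 32], [212, 37, 34], [210, 45, 39], [201, 78, 75], [204, 141, 138], [213, 191, 191]]
_b9
[  1   2  16  61 117 139 142 155 166 162 129  72  28   9   4   4]
[[173, 34, 31], [174, 32, 27], [187, 32, 29], [203, 37, 33], [206, 44, 40], [202, 73, 71], [204, 132, 132], [207, 180, 181]]
0
[-44 -19 -10  -7  17 106 164 196 196 199 195 166 138  95  61  34  10  -5
  -8  -7  -7  -6]
_b6
[-45 -20 -10  -7  29 124 168 192 195 194 185 156 118  74  36   8  -1  -3
  -3  -3  -3  -4]
_b9
[-45 -20 -10  -8  16 103 160 189 190 192 187 160 131  86  50  25   6  -4
  -4  -4  -5  -4]
```

Call:
move_arm:
  motion: "0 0 -0.2 0 0 0 0;0 0 -0.2 0 0 0 0;0 0 -0.2 0 0 0 0;0 0 0 0 0 0 0;0 0 0 0 0 0 0;0 0 0 0 0 0 0;0 0 0 0 0 0 0;0 0 0 0 0 0 0;0 0 0 0 0 0 0;0 0 0 0 0 0 0"

```text
t: 19.53
position: [0.5518, -0.5015, 0.3873]
ee_rot: [-0.164, 0.649, 0.729, 0.144]
contact_force: [-0.1, 0.4, -0.2]
opening: 0.498
```

Run:
```python
from station import state,camera,close_job
import cv2,numpy as np
s=state(); print(s["t"],s["position"],s["contact_force"].round(1),s["opening"])
for n in("top","scene"):
    c=camera(n); cv2.imwrite(f"pics/{n}_end.png",c["image"][:,:,::-1])
    a=np.load(f"pics/{n}0.npz")["image"]
    h=cv2.cvtColor(c["image"],cv2.COLOR_RGB2HSV);g=cv2.cvtColor(a,cv2.COLOR_RGB2HSV)
    box={"top":[(260,150,32,40),(212,95,36,46),(320,88,28,38)],"scene":[(296,236,50,42),(368,235,50,42),(316,300,34,50)]}[n]
    for x,y,w,b in box: print(n,np.abs(c["image"][y:y+b,x:x+w].astype(int)-a[y:y+b,x:x+w]).mean().round(1))
print(close_job())
```

```text
19.5333 [ 0.5518118  -0.50145649  0.38728289] [-0.1  0.4 -0.2] 0.497979953005996
top 2.3
top 2.1
top 2.0
scene 1.2
scene 1.2
scene 1.5
the job is handed in; nothing more can be done
None
```

View pics/scene_end.png

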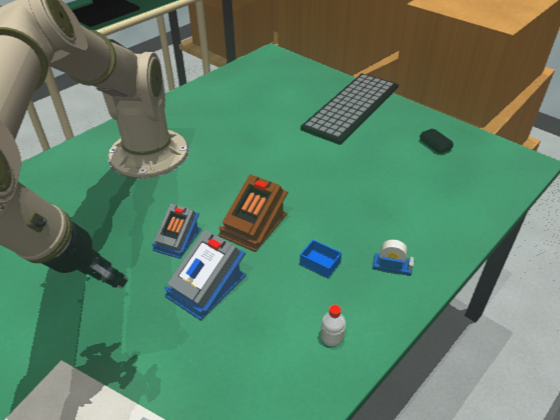

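The lid looks fully home in the larger grey instrument, and the job is handed in at about 19.6 s of the 59 s; no verdict was reported. I gripped the fin and slid the tongue under the lip with the lid raised 16°. I then swung it down to about 3.5°, let go, and pressed the ribbed spot with closed fingers to about 20 N.

Last checks:
- **Lid:** in both views the plate corners lie within about 1.5 px (about 3 mm) of the flat, seated position. They moved from the tilted to the flat position when I pressed.
- **Catch:** its outline in the top view matches the start picture to well under a pixel, and it overhangs the plate's edge.
- **Bystanders:** the picture areas around the bin, tape dispenser and bottle show only noise against the start pictures, so I see no movement.
- **Arm:** it is clear of everything, with about 0.5 N measured, and the gripper is half open.

Disagreements and what I could not check directly:
- **Camera offset:** the two cameras differed by 3–4 mm along y, so I placed the bay from their average.
- **Stop wall:** under the lip I felt contact about 2 mm sooner than my then-current bay estimate predicted, and I corrected for that. I took it to be the stop wall, but could not see it.
- **Tongue depth and flatness:** these are inferred from the plate position, not measured to the judged limits.

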